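# Check the new brake pads against the worn ones

## Task

Check the brake pads before they are fitted: lay each of the four thin, rusty worn pads flat on top of the thick new black pad of the same outline, the same way round (outer edge over outer edge), so that their edges line up all round. Leave the new pads lying where they are on the bench, and do not disturb the paint tin or the glass jar.

Things in the scene. Friction and masses are not known exactly. Their poses are not given: they have to be found in the camera images.
- worn_broad_mid (a point): Worn thin pad, rusty back plate with round print, nearer row; broad: largest, 132 mm long, ears at both ends, curved outer and hollow inner edge. Loose, lying lining down, 10 mm thick (4.5 lining, 5.5 steel plate on top overhanging it by 3). Body origin 26 mm inward. Point: its middle, 5 mm above its underside. z up, y along its length, x from inner to outer edge. Middle 58 mm wide along x, edges there flat for 28 mm.
- worn_hex_mid (a point): Worn thin pad, rusty back plate with round print, nearer row; six-sided: 112 mm long, outer corners slanted, straight inner edge, low ears at both ends. Loose, lying lining down, 10 mm thick (4.5 lining, 5.5 steel plate on top overhanging it by 3). Body origin 26 mm inward. Point: its middle, 5 mm above its underside. z up, y along its length, x from inner to outer edge. Middle 52 mm wide along x, edges there flat for 28 mm.
- worn_slim_mid (a point): Worn thin pad, rusty back plate with round print, nearer row; slim: 96 mm long, curved outer edge, small ears. Loose, lying lining down, 10 mm thick (4.5 lining, 5.5 steel plate on top overhanging it by 3). Body origin 26 mm inward. Point: its middle, 5 mm above its underside. z up, y along its length, x from inner to outer edge. Middle 40 mm wide along x, edges there flat for 28 mm.
- worn_square_mid (a point): Worn thin pad, rusty back plate with round print, nearer row; squarish: 72 mm long, no ears, outer corners cut off, two bright-ringed pin holes near the outer edge. Loose, lying lining down, 10 mm thick (4.5 lining, 5.5 steel plate on top overhanging it by 3). Body origin 26 mm inward. Point: its middle, 5 mm above its underside. z up, y along its length, x from inner to outer edge. Middle 62 mm wide along x, edges there flat for 28 mm.
- new_broad_mid (a point): New thick pad, black back plate, farther row; broad: largest, 132 mm long, ears at both ends, curved outer and hollow inner edge. Loose, lying lining down, 16.5 mm thick (11 lining, 5.5 steel plate on top overhanging it by 3). Body origin 26 mm inward. Point: its middle, 8.25 mm above its underside. z up, y along its length, x from inner to outer edge. Middle 58 mm wide along x, edges there flat for 28 mm.
- new_hex_mid (a point): New thick pad, black back plate, farther row; six-sided: 112 mm long, outer corners slanted, straight inner edge, low ears at both ends. Loose, lying lining down, 16.5 mm thick (11 lining, 5.5 steel plate on top overhanging it by 3). Body origin 26 mm inward. Point: its middle, 8.25 mm above its underside. z up, y along its length, x from inner to outer edge. Middle 52 mm wide along x, edges there flat for 28 mm.
- new_slim_mid (a point): New thick pad, black back plate, farther row; slim: 96 mm long, curved outer edge, small ears. Loose, lying lining down, 16.5 mm thick (11 lining, 5.5 steel plate on top overhanging it by 3). Body origin 26 mm inward. Point: its middle, 8.25 mm above its underside. z up, y along its length, x from inner to outer edge. Middle 40 mm wide along x, edges there flat for 28 mm.
- new_square_mid (a point): New thick pad, black back plate, farther row; squarish: 72 mm long, no ears, outer corners cut off, two bright-ringed pin holes near the outer edge. Loose, lying lining down, 16.5 mm thick (11 lining, 5.5 steel plate on top overhanging it by 3). Body origin 26 mm inward. Point: its middle, 8.25 mm above its underside. z up, y along its length, x from inner to outer edge. Middle 62 mm wide along x, edges there flat for 28 mm.
- tin: bystander: closed round paint tin with a red band, 65 mm across, 63 mm tall, standing beyond the pads; origin at the centre of its underside. Leave it alone.
- jar: bystander: closed glass jar with a white lid, 72 mm across, 65 mm tall, standing beyond the pads on the robot's right; origin at the centre of its underside. Leave it alone.
Not all that is in view belongs to the job. What is shaped like the part that bears worn_broad_mid but orange is not meant.

How it is judged:
By the outcome, as a careful person would: the job done as asked, in the order asked, and still so for the second after the job is handed in, with the robot touching nothing.
It also fails if it takes over 112 s, if anything falls off the work surface, if the arm or the gripper's body presses on something with over 40 N, if the wrist force passes 120 N, or if a joint passes its speed limit or range.

## Robot

A 6-joint arm with a two-finger parallel gripper is mounted at the origin on the work surface. World frame = base frame: x ahead of the robot, y to its left, z up, the work surface at z = 0. Lengths are in m, angles in rad, forces in N, time in s.
With the tool pointing down it reaches from about 0.375 to 0.975 m from the base axis. Payload 3.8 kg.
Tool frame: the origin (TCP) lies midway between the tips of the shut fingers; the grasp point (between the pads) lies 19 mm behind it; z points along the fingers, y is the line along which they close (so a half turn about z gives the same grasp; the last joint's range is limited). The gripper opens to 85 mm and grips with 20 to 120 N. Pads are 22 mm wide; open, the fingers measure 114 mm over their backs; the gripper's body (76 mm by 85 mm) begins 54 mm behind the grasp point. The pads swing forward as they close: fully open they stand 13 mm farther back than shut.
Start: joints at [-1.138, 0.264, 1.604, -0, 1.274, -0.037], TCP at [0.306, -0.602, 0.231] pointing down, gripper open.
Joint ranges: [-2.63, 2.63], [-0.94, 2.18], [0.31, 2.57], [-1.31, 4.45], [0, 2.66], [-2.55, 2.55]. Speed limits (rad/s): [2.57, 2.57, 3.14, 3.14, 3.14, 3.14].

## Interface

Orientations are given as a rotation vector (axis times angle).
In Python, from workcell import bot gives the robot as it stands.
- The arm moves only by the tool step_arm, never from a script. Its argument "motion" is a list of rows, each a list of 5 numbers: the finger opening in cm, from 0 to 8.54, then the shift along the tool's x, y, z in cm, then the turn about the tool's z in degrees. In form: [[claw, dx, dy, dz, twist], ...]. A call has 1 to 20 rows; each row is the pose to reach, as a shift and turn from the pose commanded when the call began, along the tool's axes at that moment; what a row does not reach only later rows make up. A row lasts 1/10 s, in which the tool goes at most 50 mm and 8.59 degrees, less where a joint would pass 70% of its speed; a pose out of reach is approached as far as the arm can. A call with a gripper value outside its range is refused whole. The fingers move at their own pace and stop on an object; "force" is the grip in N (left out, the last holds). Time passes only in rows, so rows that repeat a pose let the fingers close. It gives the time, the measured TCP pose, the force, the opening and the grip force at its end, in the units of the state.
- bot.read_state(): the state, without advancing time (a new reading comes with each control period).
- bot.read_camera(name): name is "side" or "top" or "wrist"; returns (picture, depth): 420x560x3 uint8, red, green, blue; 420x560 float32, m along the optical axis (not along the pixel's ray), 0 where there is no reading.
- bot.calibration(name): a dict with "mtx" (3x3 intrinsics, pixels), "k1" (the pictures are not rectified: a ray, as slopes to the right and down, at radius r is drawn at 1 + k1 r^2 times it, then the intrinsics apply), "origin" and "orientation" of the camera in the world; the wrist camera has in their place "T_tool_cam" (4x4, takes a point from camera to tool coordinates, whose origin is the TCP and whose axes are the flange's). Camera axes: x right, y up, looking along -z (the intrinsics and any distortion apply to the point x, -y, -z); pixel columns grow to the right and rows downward; lengths in m; the calibration is good to about 2 mm. A picture is of the moment at which its call begins: read the wrist's pose just before it. calibration takes no time and is no camera call.
- bot.finish_job(): hands the job in; it is judged then, once.
The state is a dict: "time": time; "q": joint angles; "joint_vel": joint speeds; "joint_torque": joint torques, N m; "tool_pos": TCP position; "tcp_rot": TCP orientation; "wrist_force": force on the tool from outside, world axes, zero at the start; "torque": the same for the moment, N m; "width": opening from 0.0 (shut) to 1.0 (fully open); "grip_force": force on a finger pad.
Only numpy, scipy, OpenCV 4.12 (cv2) and the standard library are available. Lean on these libraries where they do the work, as an engineer would, in place of code of your own. Each camera call takes 0.05 s, during which the arm holds its last target. There are 200 camera calls.

## Working session

There is one attempt and no reset: what is moved stays moved. The work goes in short steps, Python scripts to look and compute and a tool call to move; the robot and the scene stay as the last step left them, time stands still between calls to the robot, and variables do not carry over. Pictures are saved under pics/ and viewed, at most 15 in all, crops included, and the job is handed in when it is done.

Besides the shell and the picture viewer there is one more tool, called after "Request:" as name(argument=value, ...) on one line, values as JSON. step_arm: Moves the arm, as the interface text tells. Its arguments: {"type":"object","properties":{"motion":{"type":"array","items":{"type":"array","items":{"type":"number"}}},"force":{"type":"number"}},"required":["motion"]}

```bash
mkdir -p pics; ls; python3 - <<'E'
from workcell import bot
import cv2, numpy as np
s=bot.read_state(); print({k:np.round(v,3).tolist() for k,v in s.items()})
for n in ("top","side"):
    p,d=bot.read_camera(n); np.savez(f"pics/{n}.npz",p=p,d=d); cv2.imwrite(f"pics/{n}.png",p[:,:,::-1])
    c=bot.calibration(n); print(n,{k:np.round(v,4).tolist() for k,v in c.items()}, d[200,280])
print(bot.calibration("wrist"))
E
```

```text
pics
{'time': 0.0, 'q': [-1.138, 0.265, 1.605, -0.0, 1.274, -0.037], 'joint_vel': [0.001, 0.001, 0.0, 0.001, -0.003, -0.001], 'joint_torque': [-0.002, -51.511, -36.732, -0.0, 0.013, 0.0], 'tool_pos': [0.305, -0.601, 0.23], 'tcp_rot': [-3.053, -0.731, 0.001], 'wrist_force': [0.306, -0.149, -0.857], 'torque': [0.003, 0.003, 0.018], 'grip_force': 0.0, 'width': 1.001}
top {'mtx': [[385.7768, 0.0, 278.6135], [0.0, 385.7768, 210.2574], [0.0, 0.0, 1.0]], 'k1': -0.0815, 'origin': [0.3936, 0.0233, 1.005], 'orientation': [0.0919, -0.0719, -1.5997]} 1.011925
side {'mtx': [[416.9036, 0.0, 284.5184], [0.0, 416.9036, 208.7315], [0.0, 0.0, 1.0]], 'k1': -0.0666, 'origin': [0.4382, 0.9213, 0.6325], 'orientation': [0.0363, -1.4789, -2.727]} 1.1977028
{'mtx': array([[365.79861042,   0.        , 271.46384046],
       [  0.        , 365.79861042, 208.72308182],
       [  0.        ,   0.        ,   1.        ]]), 'k1': 0.01604313531499972, 'T_tool_cam': array([[ 8.18500945e-04,  9.52791116e-01,  3.03625460e-01,
         7.71875337e-02],
       [ 9.99999656e-01, -7.38824793e-04, -3.77290379e-04,
         2.65533382e-04],
       [-1.35152904e-04,  3.03625664e-01, -9.52791393e-01,
        -1.43014409e-01],
       [ 0.00000000e+00,  0.00000000e+00,  0.00000000e+00,
         1.00000000e+00]])}
```

View pics/top.png

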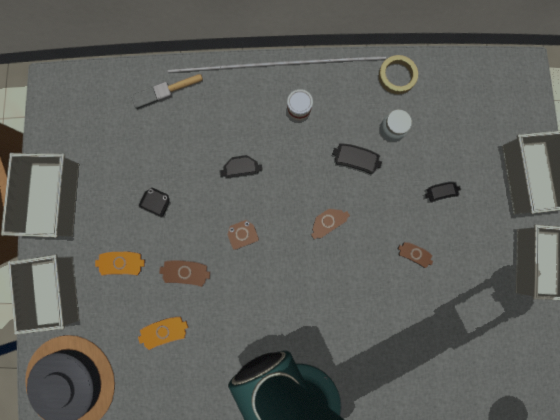

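View pics/side.png

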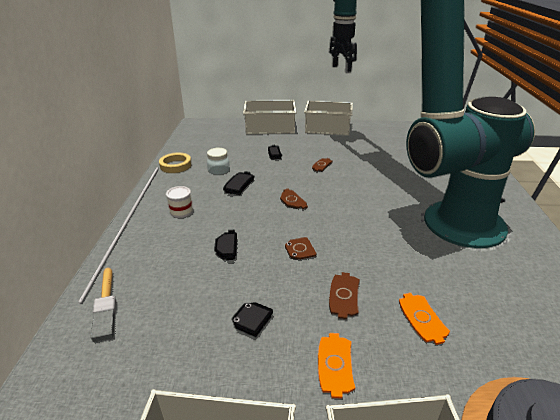

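The top view shows the worn pads at: broad (185,272), square (242,234), hex (329,222), slim (415,254). The new pads are at: square (154,202), hex (240,167), broad (357,157), slim (442,190). The orange pads at (120,263) and (163,332) are decoys. The tin is at (299,103) and the jar at (398,123). The side view agrees.

```bash
cat > h.py <<'E'
from workcell import bot
import cv2, numpy as np
from scipy.spatial.transform import Rotation as R
W=dict(broad=58,hex=52,slim=40,square=62); L=dict(broad=132,hex=112,slim=96,square=72)
def cam(name,st=None):
    c=bot.calibration(name)
    if name=="wrist":
        Rt=R.from_rotvec(st["tcp_rot"]).as_matrix(); T=c["T_tool_cam"]
        return c, np.array(st["tool_pos"])+Rt@T[:3,3], Rt@T[:3,:3]
    return c, np.array(c["origin"]), R.from_rotvec(c["orientation"]).as_matrix()
def plane(px,C,z):
    c,o,M=C; K=np.array(c["mtx"])
    u=cv2.undistortPoints(np.asarray(px,float).reshape(-1,1,2),K,np.array([c["k1"],0,0,0,0],float)).reshape(-1,2)
    # drawn = ray*(1+k1 r^2): OpenCV model with k1 only
    d=np.c_[u[:,0],-u[:,1],-np.ones(len(u))]@M.T
    return o+d*((z-o[2])/d[:,2])[:,None]
def frame(xy,kind):
    """pad middle, direction of pad x (third-moment sign convention), length,width from outline xy [m]"""
    p=(xy*1000); o0=p.mean(0); q=((p-o0)*64).astype(np.float32)
    m=cv2.moments(q.reshape(-1,1,2)); c=np.array([m['m10'],m['m01']])/m['m00']
    a=.5*np.arctan2(2*m['mu11'],m['mu20']-m['mu02'])      # long axis
    c=c/64+o0
    ex=np.array([np.sin(a),-np.cos(a)]); ey=np.array([-ex[1],ex[0]])
    X=(p-c)@ex; Y=(p-c)@ey
    mm=cv2.moments((np.c_[X,Y]).astype(np.float32).reshape(-1,1,2)); sk=mm['mu30']/mm['m00']
    Ym=(Y.max()+Y.min())/2
    # dense resample of outline to find the flat middle edges
    P=np.c_[X,Y]; Q=np.roll(P,-1,0); D=np.vstack([P+(Q-P)*t for t in np.linspace(0,1,20,endpoint=False)])
    b=D[abs(D[:,1])<11]; hi=np.median(b[b[:,0]>0,0]); lo=np.median(b[b[:,0]<0,0])
    fit=[np.degrees(np.arctan(np.polyfit(s[:,1],s[:,0],1)[0])) for s in (b[b[:,0]>0],b[b[:,0]<0])]
    mid=c+ex*(hi+lo)/2
    return dict(mid=mid/1000,cen=c/1000,ang=np.degrees(np.arctan2(ex[1],ex[0])),sk=sk,off=-(hi+lo)/2,len=np.ptp(Y),wid=hi-lo,Yc=Ym,edge=np.round(fit,1),area=m['m00']/4096)
E
python3 - <<'E'
from h import *
d=np.load("pics/top.npz"); p=d['p']; C=cam("top")
hsv=cv2.cvtColor(p,cv2.COLOR_RGB2HSV)
print(hsv[272,172],hsv[222,318],hsv[157,357],hsv[300,280],hsv[190,442],hsv[263,105])
near=dict(wbroad=(185,272),wsquare=(242,234),whex=(329,222),wslim=(415,254),nsquare=(154,202),nhex=(240,167),nbroad=(357,157),nslim=(442,190))
for k,(u,v) in near.items():
    if k[0]=='w': m=((hsv[...,0]<15)&(hsv[...,1]>70)).astype(np.uint8)
    else: m=(hsv[...,2]<55).astype(np.uint8)
    m=cv2.morphologyEx(m,cv2.MORPH_CLOSE,np.ones((3,3)))
    w=np.zeros_like(m); w[v-32:v+32,u-32:u+32]=1; m*=w
    cs=cv2.findContours(m,cv2.RETR_EXTERNAL,cv2.CHAIN_APPROX_NONE)[0]; c=max(cs,key=cv2.contourArea)[:,0]
    f=frame(plane(c,C,.010 if k[0]=='w' else .0165)[:,:2],k[1:])
    print(k,np.round(f['mid'],3),'ang',round(f['ang'],1),'sk',round(f['sk']),'off',round(f['off'],1),'LxW',round(f['len']),round(f['wid']))
E
```

```text
[ 11 114 103] [ 11  95 124] [15  7 73] [ 60   5 102] [ 0  8 62] [ 18 199 160]
wbroad [0.345 0.282] ang -6.5 sk -13 off -1.2 LxW 130 54
wsquare [0.44  0.132] ang -160.3 sk -727 off 3.4 LxW 71 58
whex [ 0.466 -0.091] ang -148.5 sk -559 off 3.0 LxW 110 48
wslim [ 0.374 -0.316] ang -27.7 sk 50 off -1.1 LxW 95 37
nsquare [0.529 0.354] ang -22.0 sk 3071 off -5.7 LxW 74 55
nhex [0.619 0.13 ] ang -173.2 sk -3616 off 14.6 LxW 107 45
nbroad [ 0.629 -0.174] ang -17.6 sk -27 off -0.6 LxW 131 56
nslim [ 0.535 -0.394] ang -169.2 sk -27 off 0.9 LxW 97 36
```

```bash
cat >> h.py <<'E'
def pose(n=1):
    s=bot.read_state(); M=R.from_rotvec(s["tcp_rot"]).as_matrix()
    return s,np.array(s["tool_pos"]),M,np.degrees(np.arctan2(M[1,0],M[0,0]))
def go(xy,z,yaw):
    """print the shift [cm] and twist [deg] to bring the TCP there"""
    s,p,M,y=pose(); d=M.T@(np.r_[xy,z]-p)*100
    t=(y-yaw+180)%360-180
    print("pos",np.round(p,4),"yaw",round(y,2),"t",round(float(s['time']),1),"q6",round(float(s['q'][5]),2),"-> shift",np.round(d,2),"twist",round(t,1),"q6 after~",round(np.degrees(np.arctan2(xy[1],xy[0]))-2+90-yaw))
def view(mid,ang,z=.2):
    yaw=ang+90; go(np.array(mid)-.0772*np.array([np.cos(np.radians(yaw)),np.sin(np.radians(yaw))]),z,yaw)
def look(kind,new,name=None,at=None,ztop=None,win=95):
    s=bot.read_state(); C=cam("wrist",s); p,d=bot.read_camera("wrist")
    hsv=cv2.cvtColor(cv2.GaussianBlur(p,(3,3),0),cv2.COLOR_RGB2HSV); z=ztop or (.0165 if new else .010)
    ch=255-hsv[...,2] if new else np.where((hsv[...,0]<25)|(hsv[...,0]>170),hsv[...,1],0).astype(np.uint8)
    u,v=at or (271,92); r0,r1,c0,c1=max(v-win,0),v+win,max(u-win,0),u+win
    roi=np.ascontiguousarray(ch[r0:r1,c0:c1]); t,m=cv2.threshold(roi,0,255,cv2.THRESH_OTSU)
    m=cv2.morphologyEx(m,cv2.MORPH_CLOSE,np.ones((5,5),np.uint8))
    m=cv2.morphologyEx(m,cv2.MORPH_OPEN,np.ones((3,3),np.uint8))
    cs=cv2.findContours(m,cv2.RETR_EXTERNAL,cv2.CHAIN_APPROX_NONE)[0]; c=max(cs,key=cv2.contourArea)[:,0]+[c0,r0]
    f=frame(plane(c,C,z)[:,:2],kind)
    if name:
        o=p[:,:,::-1].copy(); cv2.drawContours(o,[c.reshape(-1,1,2)],-1,(0,255,0),1); cv2.imwrite(f"pics/{name}.png",o)
    f['cpix']=c.mean(0); f['rng']=(c.min(0),c.max(0))
    dd=d[int(c[:,1].mean()),int(c[:,0].mean())]; ray=plane([c.mean(0)],C,z)[0]
    cz=C[1]+(ray-C[1])*dd/np.dot(ray-C[1],-C[2][:,2]); f['depth_z']=cz[2]
    print(kind,'new' if new else 'worn',{k:(np.round(v,4).tolist() if k!='rng' else [a.tolist() for a in v]) for k,v in f.items()},'otsu',t)
    return f
E
python3 -c "
from h import *
view((.535,-.394),10.8)"
```

```text
pos [ 0.3053 -0.6013  0.2301] yaw 26.92 t 0.1 q6 -0.04 -> shift [27.72 -0.66  3.01] twist -73.9 q6 after~ -53
```

Request:
step_arm(motion=[[8.5,27.7,-0.7,3.0,-74],[8.5,27.7,-0.7,3.0,-74],[8.5,27.7,-0.7,3.0,-74],[8.5,27.7,-0.7,3.0,-74],[8.5,27.7,-0.7,3.0,-74],[8.5,27.7,-0.7,3.0,-74],[8.5,27.7,-0.7,3.0,-74],[8.5,27.7,-0.7,3.0,-74],[8.5,27.7,-0.7,3.0,-74],[8.5,27.7,-0.7,3.0,-74],[8.5,27.7,-0.7,3.0,-74],[8.5,27.7,-0.7,3.0,-74]])

```text
time: 1.3
tool_pos: [0.5492, -0.4702, 0.201]
tcp_rot: [-2.002, -2.421, -0.0]
wrist_force: [-0.5, 0.2, 0.7]
width: 0.998
grip_force: 0.0
```

```bash
python3 -c "
from h import *
look('slim',1,'ns'); look('slim',1); view((.374,-.316),-27.7)"
```

```text
slim new {'mid': [0.5326, -0.4253], 'cen': [0.5212, -0.4246], 'ang': -3.9738, 'sk': 8027.3382, 'off': -11.4285, 'len': 155.8574, 'wid': 111.6118, 'Yc': 9.3952, 'edge': [-57.6, 36.8], 'area': 11917.2813, 'cpix': [249.2457, 104.1664], 'rng': [[176, 0], [334, 186]], 'depth_z': 0.0006} otsu 179.0
slim new {'mid': [0.5326, -0.4255], 'cen': [0.5211, -0.4246], 'ang': -4.3547, 'sk': 8163.9598, 'off': -11.5711, 'len': 156.1257, 'wid': 112.5265, 'Yc': 8.9492, 'edge': [-57.4, 36.6], 'area': 11923.9493, 'cpix': [249.3161, 104.6244], 'rng': [[176, 0], [334, 186]], 'depth_z': -0.0003} otsu 179.0
pos [ 0.5492 -0.4703  0.2012] yaw 100.85 t 1.4 q6 -0.93 -> shift [ 12.41 -19.12   0.12] twist 38.5 q6 after~ -23
```

View pics/ns.png

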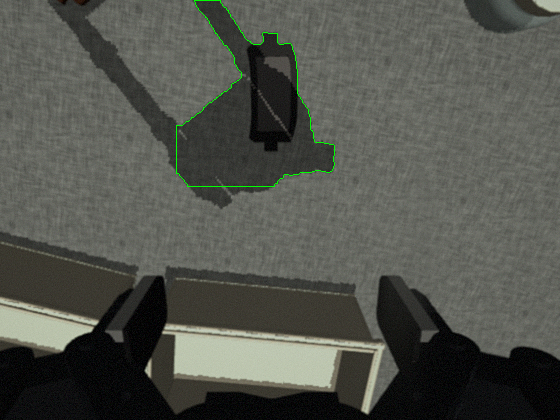

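The new slim pad sits at about rows 35–150 and columns 250–298. The robot's shadow spoils the dark mask, so I'm segmenting by depth height instead.

```bash
cat >> h.py <<'E'
def look(kind,new,name=None,at=(271,92),ztop=None,win=95,zmin=None,zmax=.05):
    s=bot.read_state(); C=cam("wrist",s); p,d=bot.read_camera("wrist"); c,o,M=C
    z=ztop or (.0165 if new else .010); zmin=zmin or (.0115 if new else .006)
    u,v=at; r0,r1,c0,c1=max(v-win,0),v+win,max(u-win,0),u+win
    g=np.stack(np.meshgrid(np.arange(560),np.arange(420)),-1).reshape(-1,2)
    q=plane(g,C,0.)-o; q/=(q@-M[:,2])[:,None]; Z=(o[2]+q[:,2]*d.reshape(-1)).reshape(420,560)
    ok=d>0; flat=ok&(abs(Z)<.008); bias=np.median(Z[r0:r1,c0:c1][flat[r0:r1,c0:c1]])
    Zf=cv2.GaussianBlur((Z-bias).astype(np.float32),(3,3),0)
    m=(ok&(Zf>zmin)&(Zf<zmax)).astype(np.uint8); k=np.zeros_like(m); k[r0:r1,c0:c1]=1; m*=k
    m=cv2.morphologyEx(m,cv2.MORPH_OPEN,np.ones((3,3),np.uint8))
    cs=cv2.findContours(m,cv2.RETR_EXTERNAL,cv2.CHAIN_APPROX_NONE)[0]; ct=max(cs,key=cv2.contourArea)[:,0]
    full=np.zeros_like(m); cv2.drawContours(full,[ct.reshape(-1,1,2)],-1,1,-1)
    f=frame(plane(ct,C,z)[:,:2],kind); f['ztop']=np.median((Z-bias)[full>0]); f['zsd']=np.std((Z-bias)[cv2.erode(full,np.ones((5,5)))>0]); f['bias']=bias
    f['rng']=np.r_[ct.min(0),ct.max(0)]
    if name:
        i=p[:,:,::-1].copy(); cv2.drawContours(i,[ct.reshape(-1,1,2)],-1,(0,255,0),1)
        i=i[:300,130:430] if at==(271,92) else i; cv2.imwrite(f"pics/{name}.png",cv2.resize(i,None,fx=1.5,fy=1.5))
    print(kind,'new' if new else 'worn',{k:np.round(v,4).tolist() for k,v in f.items()})
    return f
E
python3 -c "
from h import *
look('slim',1,'ns2'); look('slim',1); view((.374,-.316),-27.7)"
```

```text
slim new {'mid': [0.5368, -0.396], 'cen': [0.5356, -0.3963], 'ang': -168.8604, 'sk': -61.6287, 'off': 1.1831, 'len': 94.8331, 'wid': 39.0849, 'Yc': -0.0815, 'edge': [2.8, 1.6], 'area': 3167.204, 'ztop': 0.0167, 'zsd': 0.0193, 'bias': 0.0004, 'rng': [247, 33, 297, 150]}
slim new {'mid': [0.5368, -0.396], 'cen': [0.5356, -0.3963], 'ang': -168.8167, 'sk': -53.0517, 'off': 1.1707, 'len': 94.8763, 'wid': 39.221, 'Yc': -0.0166, 'edge': [0.9, 2.9], 'area': 3182.3744, 'ztop': 0.0167, 'zsd': 0.0155, 'bias': 0.0004, 'rng': [247, 33, 298, 150]}
pos [ 0.5493 -0.4703  0.2013] yaw 100.87 t 1.5 q6 -0.93 -> shift [ 12.42 -19.12   0.13] twist 38.6 q6 after~ -23
```

View pics/ns2.png

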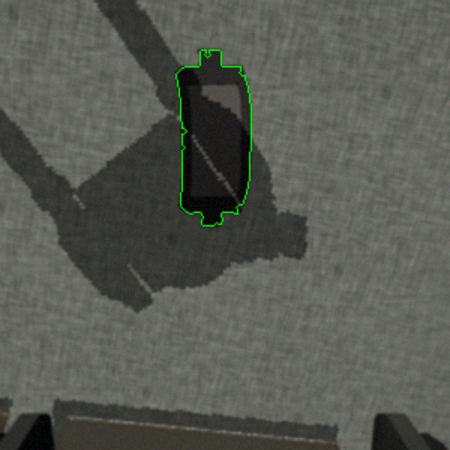

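The depth contour fits well. The new slim pad's convex outer edge faces +x, at about 11.2°.

Request:
step_arm(motion=[[8.5,12.4,-19.1,0.1,38.5],[8.5,12.4,-19.1,0.1,38.5],[8.5,12.4,-19.1,0.1,38.5],[8.5,12.4,-19.1,0.1,38.5],[8.5,12.4,-19.1,0.1,38.5],[8.5,12.4,-19.1,0.1,38.5],[8.5,12.4,-19.1,0.1,38.5],[8.5,12.4,-19.1,0.1,38.5],[8.5,12.4,-19.1,0.1,38.5]])

```text
time: 2.4
tool_pos: [0.3394, -0.3853, 0.2005]
tcp_rot: [2.686, 1.629, 0.0]
wrist_force: [-0.2, -0.1, -0.3]
width: 0.995
grip_force: 0.0
```

```bash
python3 -c "
from h import *
f=look('slim',0,'ws'); g=look('slim',0); go(f['mid'],.05,(f['ang']+90)%180)
go(f['mid'],.0015,(f['ang']+90)%180)"
```

```text
slim worn {'mid': [0.3747, -0.316], 'cen': [0.3739, -0.3156], 'ang': -27.6428, 'sk': 50.4731, 'off': -0.9374, 'len': 94.3872, 'wid': 38.8601, 'Yc': -0.069, 'edge': [-6.1, 2.9], 'area': 3172.3244, 'ztop': 0.0101, 'zsd': 0.0151, 'bias': 0.0004, 'rng': [245, 31, 293, 146]}
slim worn {'mid': [0.3746, -0.3157], 'cen': [0.3738, -0.3153], 'ang': -27.6861, 'sk': 52.9046, 'off': -0.9003, 'len': 94.3494, 'wid': 38.9118, 'Yc': -0.1837, 'edge': [-4.1, 0.2], 'area': 3151.6829, 'ztop': 0.0101, 'zsd': 0.0207, 'bias': 0.0004, 'rng': [245, 31, 294, 146]}
pos [ 0.3392 -0.385   0.2002] yaw 62.47 t 2.5 q6 -0.42 -> shift [ 7.76 -0.04 15.02] twist 0.1 q6 after~ -14
pos [ 0.3392 -0.385   0.2002] yaw 62.47 t 2.5 q6 -0.42 -> shift [ 7.76 -0.04 19.87] twist 0.1 q6 after~ -14
```

View pics/ws.png

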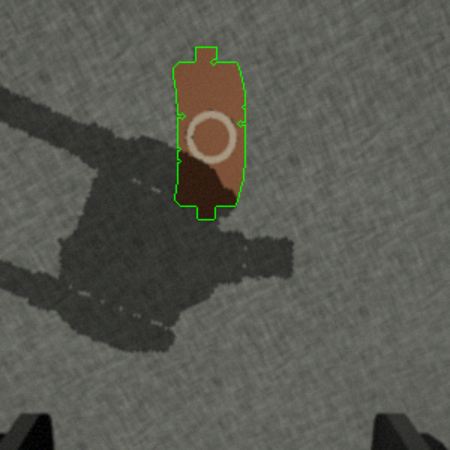

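Request:
step_arm(motion=[[6,7.8,0,10,0.1],[6,7.8,0,14,0.1],[6,7.8,0,16,0.1],[6,7.8,0,18,0.1],[6,7.8,0,19,0.1],[6,7.8,0,19.8,0.1],[6,7.8,0,19.8,0.1],[3.6,7.8,0,19.8,0.1],[3.6,7.8,0,19.8,0.1],[3.6,7.8,0,19.8,0.1],[3.6,7.8,0,19.8,0.1],[3.6,7.8,0,19.8,0.1],[3.6,7.8,0,19.8,0.1]], force=60)

```text
time: 3.8
tool_pos: [0.3759, -0.3175, 0.0051]
tcp_rot: [2.685, 1.623, 0.002]
wrist_force: [-1.5, 0.9, 5.8]
width: 0.44
grip_force: 59.6
```

```bash
python3 -c "
from h import *
s=bot.read_state(); print(s['width']*85,s['grip_force'],s['wrist_force']);go((.3746,-.3158),.0015,62.33)"
```

```text
37.40306750053322 59.62667763233185 [-1.53745441  0.94195278  5.82760983]
pos [ 0.3759 -0.3175  0.0051] yaw 62.29 t 3.8 q6 -0.27 -> shift [ 0.09 -0.2   0.36] twist -0.0 q6 after~ -14
```

Request:
step_arm(motion=[[3.6,0,0,-1,0],[3.6,0,0,-3,0],[3.6,0,0,-7,0],[3.6,0,0,-10,0],[3.6,0,0,-10,0],[3.6,0,0,-10,0]])

```text
time: 4.4
tool_pos: [0.3751, -0.3162, 0.1039]
tcp_rot: [2.686, 1.623, 0.001]
wrist_force: [-0.1, 1.1, -2.9]
width: 0.437
grip_force: 60.9
```

```bash
python3 -c "
from h import *
s=bot.read_state(); print(s['width']*85,s['grip_force'],s['wrist_force'],s['tool_pos'])
p,d=bot.read_camera('wrist'); cv2.imwrite('pics/held.png',p[:,:,::-1])
p,d=bot.read_camera('side'); cv2.imwrite('pics/held_side.png',cv2.resize(p[100:300,220:420,::-1],None,fx=3,fy=3))"
```

```text
37.13893410309165 60.871217250823975 [-0.09499975  1.13054408 -2.89947248] [ 0.37505391 -0.31624467  0.10387929]
```

View pics/held.png

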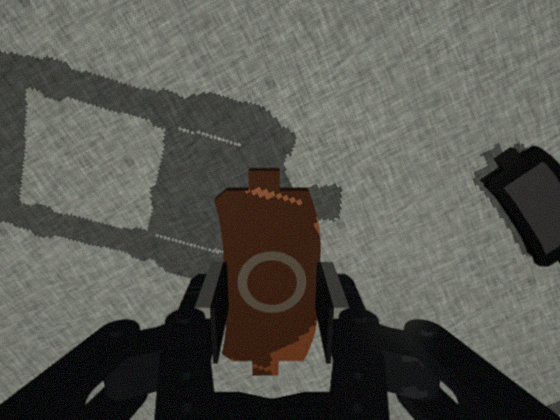

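The slim pad is held squarely: its ears are at (264,170) and (264,372), with the long axis along the image column. Next I measure its height in the hand and compute the placing.

```bash
cat >> h.py <<'E'
def held(ears=None,pts=((271,282),(262,215),(265,345))):
    """height of held plate top above the TCP, and ear tips in tool axes [mm]"""
    s=bot.read_state(); C=cam("wrist",s); p,d=bot.read_camera("wrist"); c,o,M=C; tp=np.array(s["tool_pos"]); Rt=R.from_rotvec(s["tcp_rot"]).as_matrix()
    zs=[]
    for u,v in pts:
        w=d[v-4:v+5,u-4:u+5]; dd=np.median(w[w>0]); q=plane([(u,v)],C,0.)[0]-o; q/=q@-M[:,2]; zs.append(o[2]+q[2]*dd)
    print("plate top above TCP mm",np.round((np.array(zs)-tp[2])*1000,1))
    if ears: print("ears tool mm",np.round((plane(ears,C,np.median(zs))-tp)@Rt*1000,1))
E
python3 -c "
from h import *
held([(264,170),(264,372)]); go((.5368,-.396),.06,101.16)"
```

```text
plate top above TCP mm [5.6 5.4 5.2]
ears tool mm [[ 48.8  -3.   -5.3]
 [-45.3  -3.4  -5.4]]
pos [ 0.3733 -0.3145  0.1008] yaw 62.31 t 4.5 q6 -0.27 -> shift [ 0.38 18.28  4.03] twist -38.9 q6 after~ -50
```

```bash
python3 -c "
from h import *
for i in range(3):
  bot.read_camera('top'); go((.5368,-.396),.06,101.16)
held([(264,170),(264,372)]); 
"
```

```text
pos [ 0.3732 -0.3144  0.1006] yaw 62.31 t 4.6 q6 -0.27 -> shift [ 0.37 18.29  4.  ] twist -38.8 q6 after~ -50
pos [ 0.3733 -0.3145  0.1006] yaw 62.31 t 4.7 q6 -0.27 -> shift [ 0.38 18.27  4.  ] twist -38.8 q6 after~ -50
pos [ 0.3735 -0.3147  0.1008] yaw 62.32 t 4.7 q6 -0.27 -> shift [ 0.38 18.25  4.02] twist -38.8 q6 after~ -50
plate top above TCP mm [5.6 5.2 5.1]
ears tool mm [[ 48.7  -3.   -5.1]
 [-45.5  -3.5  -5.2]]
```

Request:
step_arm(motion=[[3.6,0.3,18.3,2,-38.8],[3.6,0.3,18.3,2,-38.8],[3.6,0.3,18.3,2,-38.8],[3.6,0.3,18.3,2,-38.8],[3.6,0.3,18.3,4,-38.8],[3.6,0.3,18.3,4,-38.8],[3.6,0.3,18.3,4,-38.8],[3.6,0.3,18.3,4,-38.8],[3.6,0.3,18.3,4,-38.8],[3.6,0.3,18.3,4,-38.8],[3.6,0.3,18.3,4,-38.8],[3.6,0.3,18.3,4,-38.8]])

```text
time: 5.95
tool_pos: [0.538, -0.398, 0.0629]
tcp_rot: [1.996, 2.425, 0.0]
wrist_force: [-0.9, 0.2, -2.4]
width: 0.435
grip_force: 61.0
```

```bash
python3 -c "
from h import *
a=np.radians(101.16); t=np.array([.5368,-.396])-.0012*np.array([np.cos(a),np.sin(a)])
go(t,.0225,101.16); bot.read_camera('top'); go(t,.0225,101.16)
"
```

```text
pos [ 0.538  -0.398   0.0629] yaw 101.1 t 6.0 q6 -0.87 -> shift [ 0.1  -0.08  4.04] twist -0.1 q6 after~ -50
pos [ 0.538  -0.398   0.0627] yaw 101.11 t 6.0 q6 -0.87 -> shift [ 0.1  -0.08  4.02] twist -0.1 q6 after~ -50
```

Request:
step_arm(motion=[[3.6,0.1,-0.1,1,0],[3.6,0.1,-0.1,2,0],[3.6,0.1,-0.1,3,0],[3.6,0.1,-0.1,3.6,0],[3.6,0.1,-0.1,3.9,0],[3.6,0.1,-0.1,4.1,0],[3.6,0.1,-0.1,4.1,0],[3.6,0.1,-0.1,4.1,0],[3.6,0.1,-0.1,4.1,0],[3.6,0.1,-0.1,4.1,0]])

```text
time: 7.0
tool_pos: [0.537, -0.3972, 0.0217]
tcp_rot: [1.995, 2.426, 0.0]
wrist_force: [-1.2, 2.2, 2.4]
width: 0.44
grip_force: 61.6
```

```bash
python3 -c "
from h import *
a=np.radians(101.16); t=np.array([.5368,-.396])-.0012*np.array([np.cos(a),np.sin(a)])
s=bot.read_state();print(s['wrist_force']); go(t,.0215,101.16)
"
```

```text
[-1.24019981  2.19260186  2.41122121]
pos [ 0.537  -0.3972  0.0217] yaw 101.12 t 7.0 q6 -0.87 -> shift [0.   0.01 0.02] twist -0.0 q6 after~ -50
```

Request:
step_arm(motion=[[5.5,0,0,0,0],[5.5,0,0,0,0],[5.5,0,0,0,0],[5.5,0,0,0,0],[6,0,0,-1,0],[6,0,0,-3,0],[8,0,0,-6,0],[8.5,-3,0,-11,0],[8.5,-7.6,0,-15,0],[8.5,-7.6,0,-17.8,0],[8.5,-7.6,0,-17.8,0],[8.5,-7.6,0,-17.8,0],[8.5,-7.6,0,-17.8,0]])

```text
time: 8.3
tool_pos: [0.5507, -0.4708, 0.1983]
tcp_rot: [-1.994, -2.425, -0.0]
wrist_force: [-0.8, -0.4, 0.1]
width: 0.997
grip_force: 0.0
```

```bash
sed -i 's/^    ok=d>0; flat/    d=np.where(d>0,d,cv2.medianBlur(d,5)); Z=(o[2]+q[:,2]*d.reshape(-1)).reshape(420,560); ok=d>0; flat/' h.py; python3 -c "
from h import *
f=look('slim',0,'sl_done',ztop=.0265,zmin=.0225);f=look('slim',0,ztop=.0265,zmin=.0225);look('slim',0,ztop=.0165,zmin=.012)
view((.466,-.091),31.5); view((.619,.13),6.8);view((.629,-.174),-17.6)"
```

```text
slim worn {'mid': [0.5364, -0.3965], 'cen': [0.5355, -0.3967], 'ang': -168.8004, 'sk': -44.2962, 'off': 0.9124, 'len': 93.3933, 'wid': 37.1547, 'Yc': -0.3006, 'edge': [-1.1, 1.5], 'area': 3016.9467, 'ztop': 0.0266, 'zsd': 0.0008, 'bias': 0.0004, 'rng': [246, 31, 296, 151]}
slim worn {'mid': [0.5364, -0.3963], 'cen': [0.5355, -0.3965], 'ang': -168.7284, 'sk': -45.4466, 'off': 0.9936, 'len': 93.3069, 'wid': 37.6639, 'Yc': -0.0729, 'edge': [1.1, -1.1], 'area': 3031.3387, 'ztop': 0.0266, 'zsd': 0.0008, 'bias': 0.0004, 'rng': [246, 32, 296, 152]}
slim worn {'mid': [0.5365, -0.3966], 'cen': [0.5355, -0.3968], 'ang': -168.7832, 'sk': -58.7151, 'off': 0.9906, 'len': 97.7946, 'wid': 40.5326, 'Yc': -0.3469, 'edge': [1.1, -1.2], 'area': 3423.0927, 'ztop': 0.0266, 'zsd': 0.0008, 'bias': 0.0004, 'rng': [245, 31, 297, 153]}
pos [ 0.5505 -0.4703  0.1971] yaw 101.15 t 8.4 q6 -0.94 -> shift [31.61  1.72 -0.2 ] twist -20.4 q6 after~ -51
pos [ 0.5505 -0.4703  0.1971] yaw 101.15 t 8.4 q6 -0.94 -> shift [49.88 17.74 -0.18] twist 4.3 q6 after~ -4
pos [ 0.5505 -0.4703  0.1971] yaw 101.15 t 8.4 q6 -0.94 -> shift [20.79  9.71 -0.25] twist 28.7 q6 after~ -7
```

View pics/sl_done.png

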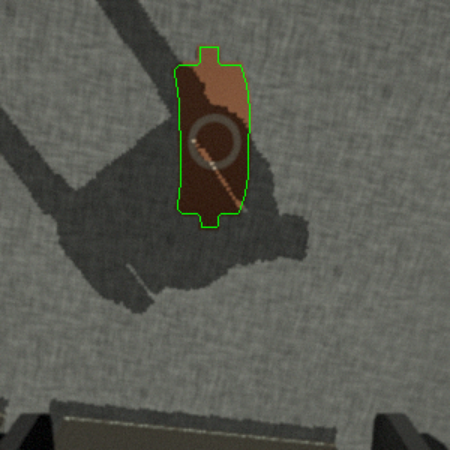

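Slim is placed: within about 0.5 mm, 0.1°, and the stack top at 26.6 mm. Next I survey new broad and new hex.

Request:
step_arm(motion=[[8.5,20.8,9.7,-0.3,28.7],[8.5,20.8,9.7,-0.3,28.7],[8.5,20.8,9.7,-0.3,28.7],[8.5,20.8,9.7,-0.3,28.7],[8.5,20.8,9.7,-0.3,28.7],[8.5,20.8,9.7,-0.3,28.7],[8.5,20.8,9.7,-0.3,28.7],[8.5,20.8,9.7,-0.3,28.7],[8.5,20.8,9.7,-0.3,28.7]])

```text
time: 9.35
tool_pos: [0.606, -0.2501, 0.2018]
tcp_rot: [-2.536, -1.854, 0.001]
wrist_force: [-1.2, -0.3, 0.3]
width: 0.998
grip_force: 0.0
```

```bash
python3 -c "
from h import *
f=look('broad',1,'nb');f=look('broad',1)
view((.619,.13),6.8)"
```

```text
broad new {'mid': [0.6314, -0.1749], 'cen': [0.6304, -0.1745], 'ang': -17.988, 'sk': 4.8535, 'off': -1.0807, 'len': 130.9292, 'wid': 56.8842, 'Yc': 0.0355, 'edge': [0.3, 0.9], 'area': 6497.9152, 'ztop': 0.0168, 'zsd': 0.0008, 'bias': 0.0004, 'rng': [235, 2, 308, 165]}
broad new {'mid': [0.6314, -0.1748], 'cen': [0.6304, -0.1744], 'ang': -18.0478, 'sk': 3.088, 'off': -1.1029, 'len': 130.9701, 'wid': 56.8687, 'Yc': -0.011, 'edge': [1.0, -1.3], 'area': 6496.8585, 'ztop': 0.0168, 'zsd': 0.0008, 'bias': 0.0004, 'rng': [235, 2, 307, 165]}
pos [ 0.6061 -0.2501  0.202 ] yaw 72.32 t 9.4 q6 -0.12 -> shift [29.58 -7.11  0.2 ] twist -24.5 q6 after~ -4
```

View pics/nb.png

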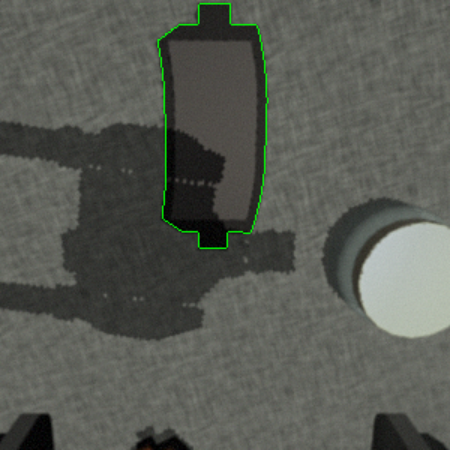

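New broad's convex outer edge is on the image right, i.e. +x, at −18.0°. Next is new hex.

Request:
step_arm(motion=[[8.5,29.6,-7.1,0.2,-24.5],[8.5,29.6,-7.1,0.2,-24.5],[8.5,29.6,-7.1,0.2,-24.5],[8.5,29.6,-7.1,0.2,-24.5],[8.5,29.6,-7.1,0.2,-24.5],[8.5,29.6,-7.1,0.2,-24.5],[8.5,29.6,-7.1,0.2,-24.5],[8.5,29.6,-7.1,0.2,-24.5],[8.5,29.6,-7.1,0.2,-24.5],[8.5,29.6,-7.1,0.2,-24.5],[8.5,29.6,-7.1,0.2,-24.5]])

```text
time: 10.55
tool_pos: [0.6283, 0.053, 0.2003]
tcp_rot: [2.086, 2.349, -0.0]
wrist_force: [0.6, 0.0, 1.0]
width: 0.993
grip_force: 0.0
```

```bash
python3 -c "
from h import *
f=look('hex',1,'nh');f=look('hex',1)
view((.466,-.091),31.5)"
```

```text
hex new {'mid': [0.6186, 0.1322], 'cen': [0.6155, 0.1319], 'ang': -173.7386, 'sk': -666.9116, 'off': 3.0503, 'len': 111.2355, 'wid': 51.355, 'Yc': -0.0757, 'edge': [-2.4, -0.4], 'area': 4335.7647, 'ztop': 0.0168, 'zsd': 0.0008, 'bias': 0.0004, 'rng': [241, 15, 302, 154]}
hex new {'mid': [0.6185, 0.1322], 'cen': [0.6155, 0.1318], 'ang': -173.618, 'sk': -672.8359, 'off': 3.0585, 'len': 111.2204, 'wid': 51.3653, 'Yc': -0.2982, 'edge': [-2.3, 0.1], 'area': 4323.5892, 'ztop': 0.0168, 'zsd': 0.0008, 'bias': 0.0004, 'rng': [241, 15, 302, 154]}
pos [0.6283 0.0534 0.2003] yaw 96.81 t 10.7 q6 -0.07 -> shift [-19.43 -14.6    0.03] twist -24.7 q6 after~ -51
```

Request:
step_arm(motion=[[8.5,-19.4,-14.6,0,-24.7],[8.5,-19.4,-14.6,0,-24.7],[8.5,-19.4,-14.6,0,-24.7],[8.5,-19.4,-14.6,0,-24.7],[8.5,-19.4,-14.6,0,-24.7],[8.5,-19.4,-14.6,0,-24.7],[8.5,-19.4,-14.6,0,-24.7],[8.5,-19.4,-14.6,0,-24.7],[8.5,-19.4,-14.6,0,-24.7],[8.5,-19.4,-14.6,0,-24.7]])

```text
time: 11.65
tool_pos: [0.5072, -0.1544, 0.2002]
tcp_rot: [-1.53, -2.744, -0.0]
wrist_force: [0.3, -0.2, 0.5]
width: 0.997
grip_force: 0.0
```

```bash
python3 -c "
from h import *
f=look('hex',0,'wh');f=look('hex',0)
go(f['mid'],.003,f['ang']+180+90)
a=cv2.imread('pics/nh.png');b=cv2.imread('pics/wh.png');cv2.imwrite('pics/hex2.png',cv2.resize(np.hstack([a,b]),(780,390)))"
```

```text
hex worn {'mid': [0.4667, -0.0913], 'cen': [0.4641, -0.093], 'ang': -148.3964, 'sk': -667.0706, 'off': 3.076, 'len': 112.0844, 'wid': 51.2442, 'Yc': -0.0987, 'edge': [1.3, -1.6], 'area': 4383.4878, 'ztop': 0.0101, 'zsd': 0.0008, 'bias': 0.0004, 'rng': [240, 23, 301, 159]}
hex worn {'mid': [0.4665, -0.0913], 'cen': [0.464, -0.0929], 'ang': -148.3552, 'sk': -669.9309, 'off': 2.9605, 'len': 112.0612, 'wid': 51.2338, 'Yc': -0.0351, 'edge': [1.4, -1.5], 'area': 4385.6083, 'ztop': 0.0101, 'zsd': 0.0008, 'bias': 0.0004, 'rng': [240, 23, 301, 159]}
pos [ 0.5071 -0.1546  0.2002] yaw 121.71 t 11.8 q6 -0.9 -> shift [ 7.51 -0.12 19.72] twist 0.1 q6 after~ -45
```

View pics/hex2.png

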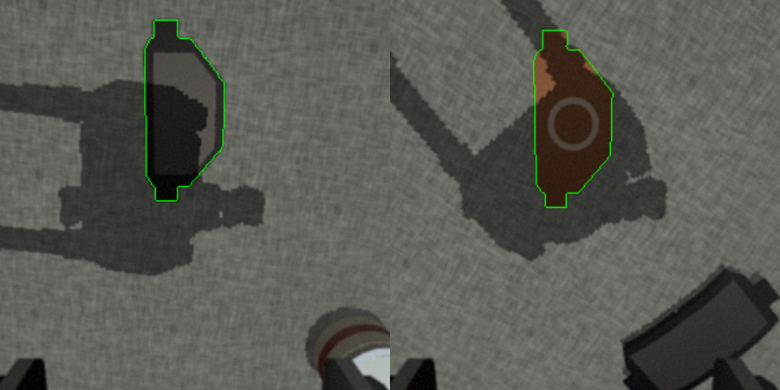

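Both hex pads have their slanted corners on the image right, so the orientations match. Now the grasp.

Request:
step_arm(motion=[[7.2,7.5,-0.1,10,0.1],[7.2,7.5,-0.1,14,0.1],[7.2,7.5,-0.1,16,0.1],[7.2,7.5,-0.1,18,0.1],[7.2,7.5,-0.1,19,0.1],[7.2,7.5,-0.1,19.7,0.1],[7.2,7.5,-0.1,19.7,0.1],[4.8,7.5,-0.1,19.7,0.1],[4.8,7.5,-0.1,19.7,0.1],[4.8,7.5,-0.1,19.7,0.1],[4.8,7.5,-0.1,19.7,0.1],[4.8,7.5,-0.1,19.7,0.1],[4.8,7.5,-0.1,19.7,0.1]], force=60)

```text
time: 13.05
tool_pos: [0.4691, -0.0931, 0.0062]
tcp_rot: [1.533, 2.737, 0.002]
wrist_force: [-0.9, 0.4, 5.7]
width: 0.57
grip_force: 38.0
```

Request:
step_arm(motion=[[4.8,0,0,-1,0],[4.8,0,0,-3,0],[4.8,0,0,-7,0],[4.8,0,0,-10,0],[4.8,0,0,-10,0],[4.8,0,0,-10,0],[4.8,0,0,-10,0],[4.8,0,0,-10,0]])

```text
time: 13.85
tool_pos: [0.4648, -0.0917, 0.1014]
tcp_rot: [-1.533, -2.738, 0.002]
wrist_force: [-0.1, 0.2, -3.1]
width: 0.571
grip_force: 34.3
```

```bash
cat >> h.py <<'E'
def heldx(name=None):
    """ends of the held pad (ear tips) along tool x and plate top height over TCP [mm], from depth"""
    s=bot.read_state(); C=cam("wrist",s); p,d=bot.read_camera("wrist"); c,o,M=C; tp=np.array(s["tool_pos"]); Rt=R.from_rotvec(s["tcp_rot"]).as_matrix()
    g=np.stack(np.meshgrid(np.arange(560),np.arange(420)),-1).reshape(-1,2)
    q=plane(g,C,0.)-o; q/=(q@-M[:,2])[:,None]; P=(o+q*d.reshape(-1,1)-tp)@Rt*1000
    k=(d.reshape(-1)>0)&(abs(P[:,2]+6)<5)&(abs(P[:,1])<33)&(abs(P[:,0])<75); B=P[k]
    m=np.zeros(420*560,np.uint8); m[k]=255
    print("x ends",np.round([np.percentile(B[abs(B[:,1]+3)<6][:,0],.3),np.percentile(B[abs(B[:,1]+3)<6][:,0],99.7)],1),"top over TCP",np.round([-np.median(B[(B[:,0]>a)&(B[:,0]<b)][:,2]) for a,b in((-40,-20),(-10,10),(20,40))],1))
    if name: cv2.imwrite(f"pics/{name}.png",p[:,:,::-1])
E
python3 -c "
from h import *
heldx('hh'); go((.6186,.1322),.06,96.32)"
```

```text
x ends [-52.7  58.5] top over TCP [4.2 4.3 3.8]
pos [ 0.4649 -0.0917  0.1015] yaw 121.51 t 13.9 q6 -0.8 -> shift [11.05 24.81  4.12] twist 25.2 q6 after~ 4
```

Request:
step_arm(motion=[[4.0,10.8,24.7,1,25.2],[4.0,10.8,24.7,1,25.2],[4.0,10.8,24.7,1,25.2],[4.0,10.8,24.7,1,25.2],[4.0,10.8,24.7,1,25.2],[4.0,10.8,24.7,4,25.2],[4.0,10.8,24.7,4,25.2],[4.0,10.8,24.7,4,25.2],[4.0,10.8,24.7,4,25.2],[4.0,10.8,24.7,4,25.2],[4.0,10.8,24.7,4,25.2],[4.0,10.8,24.7,4,25.2],[4.0,10.8,24.7,4,25.2]], force=60)

```text
time: 15.2
tool_pos: [0.6208, 0.1287, 0.064]
tcp_rot: [2.096, 2.339, 0.001]
wrist_force: [-0.2, -0.3, 0.6]
width: 0.469
grip_force: 0.0
```

```bash
python3 -c "
from h import *
heldx();a=np.radians(96.32); t=np.array([.6186,.1322])-.0029*np.array([np.cos(a),np.sin(a)])
go(t,.0228,96.32)"
```

```text
Traceback (most recent call last):
  File "h.py", line 94, in heldx
    print("x ends",np.round([np.percentile(B[abs(B[:,1]+3)<6][:,0],.3),np.percentile(B[abs(B[:,1]+3)<6][:,0],99.7)],1),"top over TCP",np.round([-np.median(B[(B[:,0]>a)&(B[:,0]<b)][:,2]) for a,b in((-40,-20),(-10,10),(20,40))],1))
                             ~~~~~~~~~~~~~^^^^^^^^^^^^^^^^^^^^^^^^^^^^
IndexError: index -1 is out of bounds for axis 0 with size 0
```

The pad has slipped out of the fingers. I need to find it.

```bash
python3 -c "
from h import *
p,d=bot.read_camera('side'); cv2.imwrite('pics/drop.png',p[:,:,::-1])
p,d=bot.read_camera('top'); cv2.imwrite('pics/dropt.png',p[:,:,::-1]); np.savez('pics/dropt.npz',p=p,d=d)
i=np.hstack([cv2.imread('pics/drop.png')[130:410,120:520],cv2.imread('pics/dropt.png')[100:380,100:500]]);cv2.imwrite('pics/drop2.png',i)"
```

```text
(no output)
```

View pics/drop2.png

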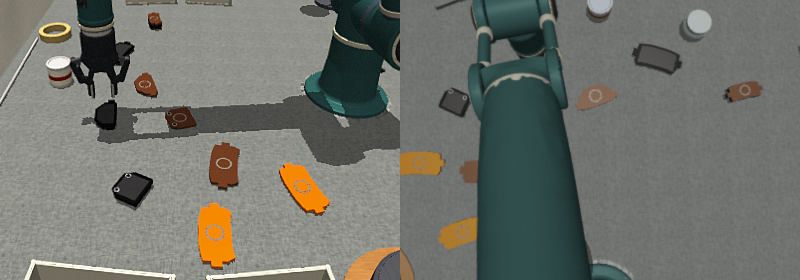

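The worn hex landed flat, print up, at top pixel (297,197). The other pads look untouched.

```bash
python3 -c "
from h import *
z=np.load('pics/dropt.npz'); hsv=cv2.cvtColor(z['p'],cv2.COLOR_RGB2HSV); C=cam('top')
m=((hsv[...,0]<15)&(hsv[...,1]>60)).astype(np.uint8); k=np.zeros_like(m);k[170:230,267:330]=1; m*=k
c=max(cv2.findContours(m,0,1)[0],key=cv2.contourArea)[:,0]; f=frame(plane(c,C,.01)[:,:2],'hex'); print(f)
view(f['mid'],f['ang']+180 if abs(f['ang'])>90 else f['ang'])"
```

```text
{'mid': array([ 0.53564618, -0.00922296]), 'cen': array([ 0.53265163, -0.01014735]), 'ang': np.float64(-162.84497589216548), 'sk': -601.6302070507518, 'off': np.float64(3.1339812669255043), 'len': np.float64(111.12545568830564), 'wid': np.float64(49.041622634376125), 'Yc': np.float64(-0.15265460463868763), 'edge': array([ 1.2, -0.3]), 'area': 4091.581721219218}
pos [0.6206 0.129  0.0635] yaw 96.3 t 15.3 q6 0.06 -> shift [-20.39  -8.5  -13.65] twist -10.9 q6 after~ -28
```

Request:
step_arm(motion=[[8.5,0,0,-5,0],[8.5,-20.4,-8.5,-13.7,-10.9],[8.5,-20.4,-8.5,-13.7,-10.9],[8.5,-20.4,-8.5,-13.7,-10.9],[8.5,-20.4,-8.5,-13.7,-10.9],[8.5,-20.4,-8.5,-13.7,-10.9],[8.5,-20.4,-8.5,-13.7,-10.9],[8.5,-20.4,-8.5,-13.7,-10.9],[8.5,-20.4,-8.5,-13.7,-10.9],[8.5,-20.4,-8.5,-13.7,-10.9]])

```text
time: 16.35
tool_pos: [0.5583, -0.0817, 0.1992]
tcp_rot: [-1.861, -2.529, 0.001]
wrist_force: [0.4, 0.2, -0.1]
width: 0.996
grip_force: 0.0
```

```bash
python3 -c "
from h import *
f=look('hex',0);f=look('hex',0)
go(f['mid'],-.0025,f['ang']+180+90)"
```

```text
hex worn {'mid': [0.5357, -0.0086], 'cen': [0.533, -0.0094], 'ang': -162.633, 'sk': -668.0016, 'off': 2.8815, 'len': 111.3725, 'wid': 51.1797, 'Yc': -0.2716, 'edge': [1.4, 1.1], 'area': 4371.9563, 'ztop': 0.0101, 'zsd': 0.0008, 'bias': 0.0004, 'rng': [242, 21, 303, 157]}
hex worn {'mid': [0.5358, -0.0086], 'cen': [0.533, -0.0095], 'ang': -162.6324, 'sk': -669.4727, 'off': 2.899, 'len': 111.3865, 'wid': 51.144, 'Yc': -0.3002, 'edge': [1.4, 0.5], 'area': 4370.8189, 'ztop': 0.0101, 'zsd': 0.0008, 'bias': 0.0004, 'rng': [242, 21, 303, 157]}
pos [ 0.5584 -0.0818  0.1994] yaw 107.32 t 16.4 q6 -0.49 -> shift [ 7.64  0.05 20.19] twist -0.1 q6 after~ -20
```

Request:
step_arm(motion=[[7,7.6,0,10,0],[7,7.6,0,14,0],[7,7.6,0,16,0],[7,7.6,0,18,0],[7,7.6,0,19,0],[7,7.6,0,19.8,0],[7,7.6,0,20.2,0],[7,7.6,0,20.2,0],[3.5,7.6,0,20.2,0],[3.5,7.6,0,20.2,0],[3.5,7.6,0,20.2,0],[3.5,7.6,0,20.2,0],[3.5,7.6,0,20.2,0],[3.5,7.6,0,20.2,0],[3.5,7.6,0,20.2,0]], force=60)

```text
time: 17.95
tool_pos: [0.5383, -0.011, 0.0008]
tcp_rot: [1.862, 2.525, 0.004]
wrist_force: [-0.6, -0.3, 5.3]
width: 0.582
grip_force: 62.0
```

Request:
step_arm(motion=[[3.5,0,0,-0.5,0],[3.5,0,0,-2,0],[3.5,0,0,-4,0],[3.5,0,0,-7,0],[3.5,0,0,-8,0],[3.5,0,0,-8,0],[3.5,0,0,-8,0],[3.5,0,0,-8,0]])

```text
time: 18.75
tool_pos: [0.5346, -0.0103, 0.0767]
tcp_rot: [-1.862, -2.527, 0.002]
wrist_force: [-0.3, -0.3, -3.6]
width: 0.581
grip_force: 63.1
```

```bash
python3 -c "
from h import *
heldx('hh'); go((.6186,.1322),.06,96.32)"
```

```text
x ends [-52.1  58.5] top over TCP [9.6 9.7 9.5]
pos [ 0.5346 -0.0103  0.0766] yaw 107.22 t 18.8 q6 -0.37 -> shift [11.12 12.25  1.64] twist 10.9 q6 after~ 4
```

Request:
step_arm(motion=[[3.5,2,2.3,0,2],[3.5,4,4.6,0,4],[3.5,6,6.9,0,6],[3.5,8,9.2,0,8],[3.5,10,11.3,0,10],[3.5,10.8,12.2,0.8,10.9],[3.5,10.8,12.2,1.6,10.9],[3.5,10.8,12.2,1.6,10.9],[3.5,10.8,12.2,1.6,10.9],[3.5,10.8,12.2,1.6,10.9],[3.5,10.8,12.2,1.6,10.9]])

```text
time: 19.9
tool_pos: [0.6206, 0.1282, 0.0627]
tcp_rot: [2.096, 2.339, 0.0]
wrist_force: [-0.3, -0.3, -3.2]
width: 0.583
grip_force: 63.1
```

```bash
cat >> h.py <<'E'
def place(mid,ang,off,z):
    a=np.radians(ang+90); s=bot.read_state(); print(np.round(s['wrist_force'],1),round(float(s['width']),3),round(float(s['grip_force']),1))
    go(np.array(mid)-off/1000*np.array([np.cos(a),np.sin(a)]),z,ang+90)
E
python3 -c "
from h import *
heldx();place((.6186,.1322),6.32,3.1,.0172)"
```

```text
x ends [-52.3  58.5] top over TCP [9.5 9.7 9.5]
[ 0.4  0.9 -3.4] 0.586 63.1
pos [0.6207 0.1283 0.0628] yaw 96.27 t 19.9 q6 0.06 -> shift [ 0.1  -0.17  4.56] twist -0.0 q6 after~ 3
```

Request:
step_arm(motion=[[3.5,0.1,-0.2,1,0],[3.5,0.1,-0.2,2,0],[3.5,0.1,-0.2,3,0],[3.5,0.1,-0.2,3.8,0],[3.5,0.1,-0.2,4.3,0],[3.5,0.1,-0.2,4.6,0],[3.5,0.1,-0.2,4.6,0],[3.5,0.1,-0.2,4.6,0],[3.5,0.1,-0.2,4.6,0],[3.5,0.1,-0.2,4.6,0]])

```text
time: 20.95
tool_pos: [0.6181, 0.1296, 0.0174]
tcp_rot: [-2.095, -2.34, 0.002]
wrist_force: [-5.0, 0.3, 6.1]
width: 0.582
grip_force: 64.1
```

```bash
python3 -c "
from h import *
place((.6186,.1322),6.32,3.1,.0172)"
```

```text
[-5.   0.3  6.1] 0.582 64.1
pos [0.6181 0.1296 0.0174] yaw 96.32 t 20.9 q6 0.06 -> shift [-0.06  0.08  0.02] twist 0.0 q6 after~ 3
```

Request:
step_arm(motion=[[3.5,-0.05,0.1,-0.15,0],[3.5,-0.05,0.1,-0.15,0],[3.5,-0.05,0.1,-0.15,0],[6.6,-0.05,0.1,-0.15,0],[6.6,-0.05,0.1,-0.15,0],[6.6,-0.05,0.1,-0.15,0],[6.6,-0.05,0.1,-0.15,0],[6.8,0,0,-1,0],[7,0,0,-3,0],[8,0,0,-6,0],[8.5,-3,0,-11,0],[8.5,-7.4,0,-15,0],[8.5,-7.4,0,-18.3,0],[8.5,-7.4,0,-18.3,0],[8.5,-7.4,0,-18.3,0],[8.5,-7.4,0,-18.3,0]])

```text
time: 22.55
tool_pos: [0.6258, 0.0563, 0.1986]
tcp_rot: [-2.095, -2.34, 0.001]
wrist_force: [0.5, 0.5, -0.2]
width: 0.995
grip_force: 0.0
```

```bash
python3 -c "
from h import *
f=look('hex',0,'h_done',ztop=.0265,zmin=.0225);f=look('hex',0,ztop=.0265,zmin=.0225)
view((.529,.354),-22)"
```

```text
hex worn {'mid': [0.619, 0.1318], 'cen': [0.6161, 0.1315], 'ang': -173.5301, 'sk': -607.8221, 'off': 2.9193, 'len': 109.6039, 'wid': 49.3314, 'Yc': -0.2311, 'edge': [1.4, 0.3], 'area': 4180.6619, 'ztop': 0.0266, 'zsd': 0.0008, 'bias': 0.0004, 'rng': [243, 19, 305, 160]}
hex worn {'mid': [0.619, 0.1318], 'cen': [0.616, 0.1314], 'ang': -173.6689, 'sk': -607.7476, 'off': 2.9548, 'len': 110.1684, 'wid': 49.2942, 'Yc': -0.0393, 'edge': [-1.2, -0.7], 'area': 4183.8249, 'ztop': 0.0266, 'zsd': 0.0008, 'bias': 0.0004, 'rng': [244, 19, 306, 161]}
pos [0.6252 0.0566 0.1973] yaw 96.35 t 22.6 q6 -0.06 -> shift [23.83 -9.94 -0.23] twist 28.4 q6 after~ 49
```

View pics/h_done.png

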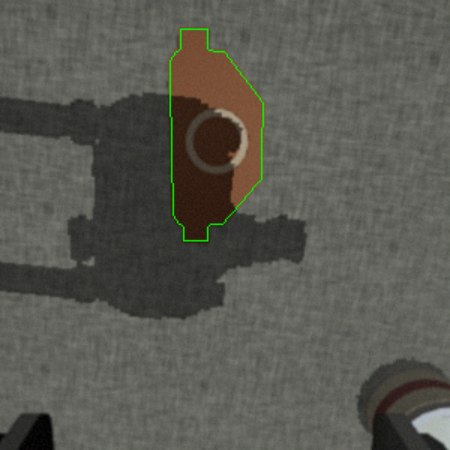

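Hex is placed: the contour centre is within 0.6 mm and 0.1°, and no black shows around it. Next is new square.

Request:
step_arm(motion=[[8.5,23.8,-9.9,-0.2,28.4],[8.5,23.8,-9.9,-0.2,28.4],[8.5,23.8,-9.9,-0.2,28.4],[8.5,23.8,-9.9,-0.2,28.4],[8.5,23.8,-9.9,-0.2,28.4],[8.5,23.8,-9.9,-0.2,28.4],[8.5,23.8,-9.9,-0.2,28.4],[8.5,23.8,-9.9,-0.2,28.4],[8.5,23.8,-9.9,-0.2,28.4],[8.5,23.8,-9.9,-0.2,28.4]])

```text
time: 23.65
tool_pos: [0.5028, 0.2804, 0.201]
tcp_rot: [2.607, 1.752, -0.001]
wrist_force: [0.3, 0.2, 0.3]
width: 0.992
grip_force: 0.0
```

```bash
python3 -c "
from h import *
f=look('square',1,'nq');f=look('square',1)
view((.44,.132),19.7)"
```

```text
square new {'mid': [0.5312, 0.3597], 'cen': [0.53, 0.3603], 'ang': -26.3341, 'sk': 345.2313, 'off': -1.3611, 'len': 71.93, 'wid': 61.1123, 'Yc': -0.1444, 'edge': [-1.0, -1.2], 'area': 4031.5366, 'ztop': 0.0168, 'zsd': 0.0008, 'bias': 0.0004, 'rng': [230, 35, 305, 126]}
square new {'mid': [0.5313, 0.3597], 'cen': [0.53, 0.3603], 'ang': -25.6913, 'sk': 354.0084, 'off': -1.3581, 'len': 71.6394, 'wid': 61.0945, 'Yc': -0.079, 'edge': [-0.3, 0.6], 'area': 4028.3327, 'ztop': 0.0168, 'zsd': 0.0008, 'bias': 0.0004, 'rng': [230, 35, 305, 127]}
pos [0.5028 0.2806 0.2012] yaw 67.81 t 23.8 q6 0.85 -> shift [-21.88   4.96   0.12] twist -41.9 q6 after~ -14
```

```bash
cat >> h.py <<'E'
def avg(kind,new,n=8,**k):
    import io,contextlib
    with contextlib.redirect_stdout(io.StringIO()): F=[look(kind,new,**k) for _ in range(n)]
    print("AVG",kind,np.round(np.mean([f['mid'] for f in F],0),4),"cen",np.round(np.mean([f['cen'] for f in F],0),4),"ang",round(np.mean([f['ang'] for f in F]),2),"sd",round(np.std([f['ang'] for f in F]),2),"sk",round(np.mean([f['sk'] for f in F])),"edge",np.round(np.mean([f['edge'] for f in F],0),2))
    return np.mean([f['mid'] for f in F],0),np.mean([f['ang'] for f in F])
E
python3 -c "
from h import *
avg('square',1);avg('square',1,zmin=.0135)
view((.44,.132),19.7)"
```

```text
AVG square [0.5313 0.3596] cen [0.53   0.3603] ang -25.91 sd 0.44 sk 343 edge [-0.55 -0.12]
AVG square [0.5313 0.3597] cen [0.5301 0.3603] ang -25.89 sd 0.19 sk 287 edge [-0.19 -2.  ]
pos [0.502  0.2818 0.2013] yaw 67.92 t 24.6 q6 0.85 -> shift [-21.97   5.03   0.13] twist -41.8 q6 after~ -14
```

Request:
step_arm(motion=[[8.5,-22,5,0.1,-41.8],[8.5,-22,5,0.1,-41.8],[8.5,-22,5,0.1,-41.8],[8.5,-22,5,0.1,-41.8],[8.5,-22,5,0.1,-41.8],[8.5,-22,5,0.1,-41.8],[8.5,-22,5,0.1,-41.8],[8.5,-22,5,0.1,-41.8],[8.5,-22,5,0.1,-41.8],[8.5,-22,5,0.1,-41.8]])

```text
time: 25.55
tool_pos: [0.4659, 0.0601, 0.2002]
tcp_rot: [-1.807, -2.57, -0.0]
wrist_force: [0.5, -0.8, 0.5]
width: 0.995
grip_force: 0.0
```

```bash
python3 -c "
from h import *
look('square',0,'wq'); m,a=avg('square',0); m,a=avg('square',0,zmin=.0075)
a=a+180 if abs(a)>90 else a
go(m,-.0045,a+90)
a=cv2.imread('pics/nq.png');b=cv2.imread('pics/wq.png');cv2.imwrite('pics/sq2.png',cv2.resize(np.hstack([a,b]),(780,390)))"
```

```text
square worn {'mid': [0.4401, 0.1318], 'cen': [0.4386, 0.1313], 'ang': -161.0153, 'sk': -345.6638, 'off': 1.5872, 'len': 71.7952, 'wid': 60.8939, 'Yc': 0.0449, 'edge': [-0.9, -1.2], 'area': 4072.5355, 'ztop': 0.0101, 'zsd': 0.0008, 'bias': 0.0004, 'rng': [236, 48, 308, 135]}
AVG square [0.4399 0.1319] cen [0.4386 0.1314] ang -160.52 sd 0.45 sk -330 edge [1.37 1.12]
AVG square [0.4399 0.132 ] cen [0.4386 0.1316] ang -159.55 sd 0.49 sk -312 edge [2.45 2.64]
pos [0.4657 0.059  0.2003] yaw 109.71 t 26.4 q6 -0.27 -> shift [ 7.74  0.03 20.48] twist -0.7 q6 after~ -6
```

View pics/sq2.png

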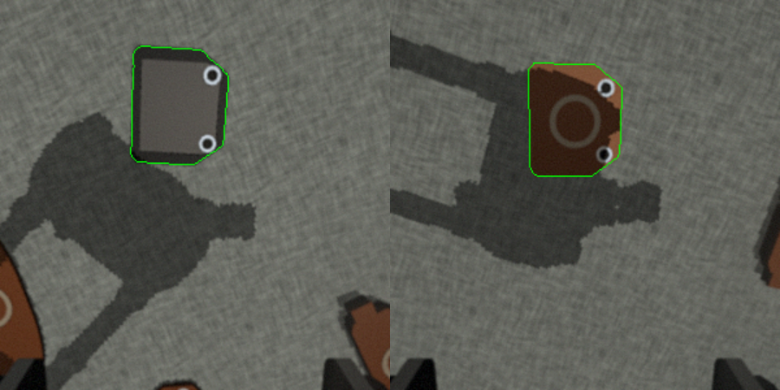

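Both square pads have their ringed holes on the image right, which is the outer edge in each. Now the grasp.

Request:
step_arm(motion=[[7.8,7.7,0,10,-0.3],[7.8,7.7,0,14,-0.3],[7.8,7.7,0,16,-0.3],[7.8,7.7,0,18,-0.3],[7.8,7.7,0,19,-0.3],[7.8,7.7,0,20,-0.3],[7.8,7.7,0,20.4,-0.3],[7.8,7.7,0,20.4,-0.3],[4.5,7.7,0,20.4,-0.3],[4.5,7.7,0,20.4,-0.3],[4.5,7.7,0,20.4,-0.3],[4.5,7.7,0,20.4,-0.3],[4.5,7.7,0,20.4,-0.3],[4.5,7.7,0,20.4,-0.3],[4.5,7.7,0,20.4,-0.3]], force=60)

```text
time: 27.9
tool_pos: [0.4419, 0.1317, -0.0013]
tcp_rot: [1.8, 2.571, 0.004]
wrist_force: [-1.8, -0.6, 7.2]
width: 0.697
grip_force: 63.8
```

Request:
step_arm(motion=[[4.5,0,0,-0.5,0],[4.5,0,0,-2,0],[4.5,0,0,-4,0],[4.5,0,0,-7,0],[4.5,0,0,-8,0],[4.5,0,0,-8,0],[4.5,0,0,-8,0],[4.5,0,0,-8,0]])

```text
time: 28.7
tool_pos: [0.4383, 0.1312, 0.0748]
tcp_rot: [-1.801, -2.572, 0.003]
wrist_force: [-0.5, -0.3, -2.9]
width: 0.7
grip_force: 65.7
```

```bash
python3 -c "
from h import *
heldx('hq'); go((.5313,.3597),.06,64.1)"
```

```text
x ends [-34.9  37.3] top over TCP [10.8 10.8 10.5]
pos [0.4383 0.1312 0.0747] yaw 110.01 t 28.8 q6 -0.11 -> shift [18.28 16.56  1.43] twist 45.9 q6 after~ 58
```

Request:
step_arm(motion=[[4.5,2.3,2,0,6],[4.5,4.6,4,0,12],[4.5,6.9,6.2,0,18],[4.5,9.2,8.3,0,24],[4.5,11.5,10.4,0,30],[4.5,13.8,12.5,0,36],[4.5,16.1,14.6,0,42],[4.5,18.2,16.5,0.5,45.9],[4.5,18.2,16.5,1.4,45.9],[4.5,18.2,16.5,1.4,45.9],[4.5,18.2,16.5,1.4,45.9],[4.5,18.2,16.5,1.4,45.9],[4.5,18.2,16.5,1.4,45.9]])

```text
time: 30.05
tool_pos: [0.5324, 0.3583, 0.0625]
tcp_rot: [2.663, 1.667, 0.0]
wrist_force: [0.8, -0.3, -2.3]
width: 0.7
grip_force: 65.7
```

```bash
python3 -c "
from h import *
heldx();place((.5313,.3597),-25.9,1.1,.0164)"
```

```text
x ends [-35.6  37. ] top over TCP [10.8 10.8 10.6]
[-0.  -0.1 -2. ] 0.698 65.7
pos [0.5326 0.3585 0.0627] yaw 64.08 t 30.1 q6 1.01 -> shift [-0.06 -0.17  4.63] twist -0.0 q6 after~ 58
```

Request:
step_arm(motion=[[4.5,-0.1,-0.2,1,0],[4.5,-0.1,-0.2,2,0],[4.5,-0.1,-0.2,3,0],[4.5,-0.1,-0.2,3.8,0],[4.5,-0.1,-0.2,4.3,0],[4.5,-0.1,-0.2,4.3,0],[4.5,-0.1,-0.2,4.3,0],[4.5,-0.1,-0.2,4.3,0],[4.5,-0.1,-0.2,4.3,0]])

```text
time: 31.0
tool_pos: [0.5307, 0.3594, 0.02]
tcp_rot: [2.663, 1.668, 0.002]
wrist_force: [0.5, -0.1, -3.1]
width: 0.699
grip_force: 65.7
```

```bash
python3 -c "
from h import *
place((.5313,.3597),-25.9,1.2,.0164)"
```

```text
[ 0.5 -0.1 -3.1] 0.699 65.7
pos [0.5307 0.3594 0.02  ] yaw 64.12 t 31.0 q6 1.01 -> shift [-0.07  0.04  0.36] twist 0.0 q6 after~ 58
```

Free and well aligned. Now I lower it the rest of the way and release.

Request:
step_arm(motion=[[4.5,-0.1,0,0.2,0],[4.5,-0.1,0,0.35,0],[4.5,-0.1,0,0.35,0],[4.5,-0.1,0,0.35,0],[7.6,-0.1,0,0.35,0],[7.6,-0.1,0,0.35,0],[7.6,-0.1,0,0.35,0],[7.6,-0.1,0,0.35,0],[7.8,-0.1,0,-1,0],[7.8,-0.1,0,-3,0],[8,0,0,-6,0],[8.5,-3,0,-11,0],[8.5,-7.6,0,-15,0],[8.5,-7.6,0,-18,0],[8.5,-7.6,0,-18,0],[8.5,-7.6,0,-18,0],[8.5,-7.6,0,-18,0]])

```text
time: 32.7
tool_pos: [0.4966, 0.2906, 0.1991]
tcp_rot: [-2.662, -1.667, 0.001]
wrist_force: [-0.8, 0.8, -0.9]
width: 0.99
grip_force: 0.0
```

```bash
python3 -c "
from h import *
look('square',0,'q_done',ztop=.0265,zmin=.0225);avg('square',0,ztop=.0265,zmin=.0225);avg('square',0,ztop=.0265,zmin=.0235)
view((.345,.282),-6.5)"
```

```text
square worn {'mid': [0.53, 0.3589], 'cen': [0.5288, 0.3595], 'ang': -26.5185, 'sk': 285.8605, 'off': -1.3616, 'len': 69.843, 'wid': 59.3277, 'Yc': -0.0467, 'edge': [-1.6, -1.7], 'area': 3895.3756, 'ztop': 0.0266, 'zsd': 0.0008, 'bias': 0.0004, 'rng': [235, 47, 309, 136]}
AVG square [0.53   0.3589] cen [0.5288 0.3595] ang -26.57 sd 0.38 sk 288 edge [-0.84 -0.16]
AVG square [0.5299 0.3589] cen [0.5287 0.3595] ang -26.23 sd 0.41 sk 295 edge [0.28 0.14]
pos [0.4971 0.2907 0.1994] yaw 64.12 t 33.5 q6 0.94 -> shift [-14.7  -10.74  -0.06] twist -19.4 q6 after~ 36
```

```bash
python3 -c "
from h import *
for z in (.012,.014,.0225): avg('square',0,ztop=.0265,zmin=z,n=6); 
for z in (.012,.0225): look('square',0,ztop=.0265,zmin=z)
"
```

```text
AVG square [0.5299 0.3588] cen [0.5287 0.3595] ang -27.34 sd 0.1 sk 322 edge [-0.15  0.27]
AVG square [0.5299 0.3588] cen [0.5286 0.3595] ang -26.7 sd 0.15 sk 331 edge [0.52 0.35]
AVG square [0.5299 0.3589] cen [0.5287 0.3595] ang -26.27 sd 0.07 sk 301 edge [0.97 0.58]
square worn {'mid': [0.5299, 0.3589], 'cen': [0.5287, 0.3595], 'ang': -26.978, 'sk': 325.6051, 'off': -1.3567, 'len': 72.6137, 'wid': 61.2718, 'Yc': -0.1525, 'edge': [0.2, 0.1], 'area': 4116.9383, 'ztop': 0.0266, 'zsd': 0.0008, 'bias': 0.0004, 'rng': [233, 46, 309, 138]}
square worn {'mid': [0.5299, 0.3589], 'cen': [0.5287, 0.3595], 'ang': -26.5026, 'sk': 297.1849, 'off': -1.3201, 'len': 70.7153, 'wid': 59.5998, 'Yc': -0.0791, 'edge': [0.7, 0.4], 'area': 3927.9304, 'ztop': 0.0266, 'zsd': 0.0008, 'bias': 0.0004, 'rng': [234, 47, 308, 137]}
```

View pics/q_done.png

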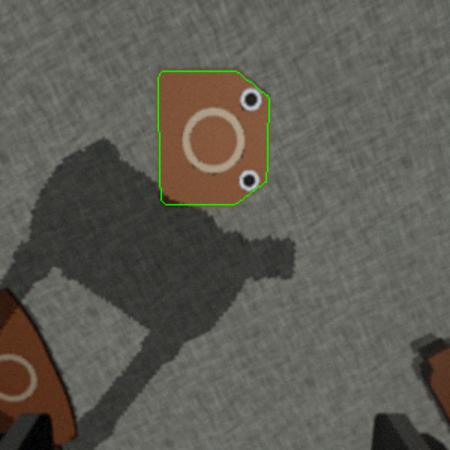

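Square is placed: the union outline adds no more than it did for slim and shares the same centre, and no black shows. Next is the worn broad pad.

Request:
step_arm(motion=[[8.5,-14.7,-10.7,-0.1,-19.4],[8.5,-14.7,-10.7,-0.1,-19.4],[8.5,-14.7,-10.7,-0.1,-19.4],[8.5,-14.7,-10.7,-0.1,-19.4],[8.5,-14.7,-10.7,-0.1,-19.4],[8.5,-14.7,-10.7,-0.1,-19.4],[8.5,-14.7,-10.7,-0.1,-19.4],[8.5,-14.7,-10.7,-0.1,-19.4],[8.5,-14.7,-10.7,-0.1,-19.4]])

```text
time: 35.45
tool_pos: [0.3374, 0.2055, 0.2003]
tcp_rot: [-2.343, -2.092, 0.0]
wrist_force: [-0.6, 0.3, -0.4]
width: 1.0
grip_force: 0.0
```

```bash
python3 -c "
from h import *
look('broad',0,'wb'); m,a=avg('broad',0,n=4)
a=a+180 if abs(a)>90 else a
go(m,-.0035,a+90)"
```

```text
broad worn {'mid': [0.3454, 0.2832], 'cen': [0.3443, 0.2834], 'ang': -6.9368, 'sk': -1.28, 'off': -1.0894, 'len': 131.7625, 'wid': 56.8969, 'Yc': -0.0714, 'edge': [1.1, -0.0], 'area': 6534.1876, 'ztop': 0.0101, 'zsd': 0.0008, 'bias': 0.0004, 'rng': [233, 5, 304, 166]}
AVG broad [0.3452 0.283 ] cen [0.3442 0.2831] ang -6.91 sd 0.07 sk 10 edge [-0.25  0.5 ]
pos [0.3367 0.2052 0.2001] yaw 83.52 t 35.7 q6 0.6 -> shift [ 7.83 -0.03 20.36] twist 0.4 q6 after~ 44
```

View pics/wb.png

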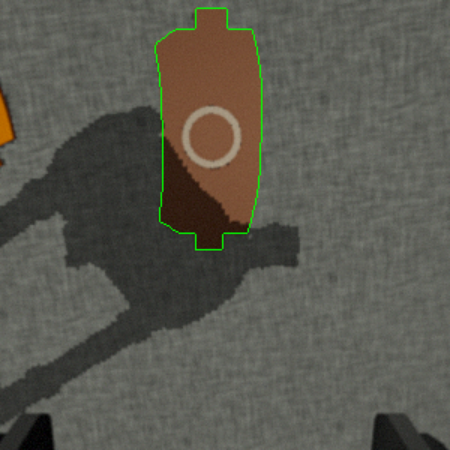

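Worn broad's convex outer edge is on the right, the same as the new one.

Request:
step_arm(motion=[[7.5,7.8,0,10,0.4],[7.5,7.8,0,14,0.4],[7.5,7.8,0,16,0.4],[7.5,7.8,0,18,0.4],[7.5,7.8,0,19,0.4],[7.5,7.8,0,20,0.4],[7.5,7.8,0,20.3,0.4],[7.5,7.8,0,20.3,0.4],[4,7.8,0,20.3,0.4],[4,7.8,0,20.3,0.4],[4,7.8,0,20.3,0.4],[4,7.8,0,20.3,0.4],[4,7.8,0,20.3,0.4],[4,7.8,0,20.3,0.4],[4,7.8,0,20.3,0.4]], force=80)

```text
time: 37.2
tool_pos: [0.3469, 0.2835, 0.0]
tcp_rot: [2.351, 2.083, 0.005]
wrist_force: [-3.3, -2.3, 11.3]
width: 0.647
grip_force: 82.8
```

Request:
step_arm(motion=[[4,0,0,-0.5,0],[4,0,0,-2,0],[4,0,0,-4,0],[4,0,0,-7,0],[4,0,0,-10,0],[4,0,0,-10,0],[4,0,0,-10,0],[4,0,0,-10,0]])

```text
time: 38.0
tool_pos: [0.3443, 0.2817, 0.096]
tcp_rot: [-2.351, -2.084, 0.004]
wrist_force: [-0.6, 0.0, -3.8]
width: 0.643
grip_force: 85.5
```

```bash
python3 -c "
from h import *
heldx('hb'); s=bot.read_state(); print(s['wrist_force'],s['width'],s['grip_force']); go((.6314,-.1749),.06,71.98)"
```

```text
x ends [-54.2  65.4] top over TCP [10.3 10.3 10.1]
[-0.73159386 -1.116711   -3.3639415 ] 0.6466741194203851 85.46006798744202
pos [0.344  0.2816 0.0956] yaw 83.11 t 38.0 q6 0.75 -> shift [-41.87  34.01   3.58] twist 11.1 q6 after~ 1
```

Request:
step_arm(motion=[[4,-2,1.6,0,0],[4,-5,4.1,0,1],[4,-8,6.5,0,2],[4,-11,9,0,3],[4,-14,11.4,0,4],[4,-17,13.8,0,5],[4,-20,16.3,0,6],[4,-23,18.7,0,7],[4,-26,21.1,0,8],[4,-29,23.6,0,9],[4,-32,26,0,10],[4,-35,28.5,0,11.1],[4,-38,30.9,0,11.1],[4,-40.5,33,0,11.1],[4,-41.8,34,1,11.1],[4,-41.8,34,3,11.1],[4,-41.8,34,3.6,11.1],[4,-41.8,34,3.6,11.1],[4,-41.8,34,3.6,11.1],[4,-41.8,34,3.6,11.1]])

```text
time: 40.05
tool_pos: [0.6333, -0.1728, 0.062]
tcp_rot: [2.54, 1.847, 0.001]
wrist_force: [-1.7, -0.3, -3.4]
width: 0.641
grip_force: 85.5
```

```bash
python3 -c "
from h import *
heldx('hb2');place((.6314,-.1749),-18.02,-.4,.0167)"
```

```text
x ends [-54.3  65.3] top over TCP [10.2 10.3 10. ]
[ 0.2  0.2 -3.1] 0.646 85.5
pos [ 0.6335 -0.1729  0.0623] yaw 72.05 t 40.1 q6 0.01 -> shift [-0.22 -0.15  4.56] twist 0.1 q6 after~ 1
```

Request:
step_arm(motion=[[4,-0.2,-0.15,1,0.1],[4,-0.2,-0.15,2,0.1],[4,-0.2,-0.15,3,0.1],[4,-0.2,-0.15,3.8,0.1],[4,-0.2,-0.15,4.2,0.1],[4,-0.2,-0.15,4.2,0.1],[4,-0.2,-0.15,4.2,0.1],[4,-0.2,-0.15,4.2,0.1],[4,-0.2,-0.15,4.2,0.1]])

```text
time: 41.0
tool_pos: [0.6313, -0.1747, 0.0199]
tcp_rot: [2.542, 1.844, 0.001]
wrist_force: [0.2, 0.1, -3.3]
width: 0.644
grip_force: 85.5
```

```bash
python3 -c "
from h import *
place((.6314,-.1749),-18.02,-.4,.0167)"
```

```text
[ 0.2  0.1 -3.3] 0.644 85.5
pos [ 0.6313 -0.1747  0.0199] yaw 71.92 t 41.0 q6 0.01 -> shift [0.02 0.01 0.32] twist -0.1 q6 after~ 1
```

Request:
step_arm(motion=[[4,0,0,0.2,0],[4,0,0,0.3,0],[4,0,0,0.3,0],[4,0,0,0.3,0],[7,0,0,0.3,0],[7,0,0,0.3,0],[7,0,0,0.3,0],[7,0,0,0.3,0],[7.2,0,0,-1,0],[7.2,0,0,-3,0],[8,0,0,-6,0],[8.5,-3,0,-11,0],[8.5,-7.7,0,-15,0],[8.5,-7.7,0,-18,0],[8.5,-7.7,0,-18,0],[8.5,-7.7,0,-18,0],[8.5,-7.7,0,-18,0]])

```text
time: 42.7
tool_pos: [0.6063, -0.2472, 0.1988]
tcp_rot: [-2.542, -1.844, 0.001]
wrist_force: [-0.5, -0.1, -1.6]
width: 0.997
grip_force: 0.0
```

```bash
python3 -c "
from h import *
look('broad',0,'b_done',ztop=.0265,zmin=.0225);avg('broad',0,ztop=.0265,zmin=.0225,n=4);look('broad',0,ztop=.0265,zmin=.012)
p,d=bot.read_camera('top'); cv2.imwrite('pics/fin.png',np.hstack([p[80:330,100:500,::-1],cv2.resize(cv2.imread('pics/b_done.png'),(250,250))]))"
```

```text
broad worn {'mid': [0.6307, -0.175], 'cen': [0.6298, -0.1747], 'ang': -17.9574, 'sk': -2.538, 'off': -1.0172, 'len': 129.6136, 'wid': 55.6215, 'Yc': -0.0297, 'edge': [0.9, 1.7], 'area': 6287.0195, 'ztop': 0.0266, 'zsd': 0.0008, 'bias': 0.0004, 'rng': [233, 4, 307, 171]}
AVG broad [ 0.6308 -0.1749] cen [ 0.6298 -0.1746] ang -17.96 sd 0.07 sk 9 edge [-0.4  1. ]
broad worn {'mid': [0.6306, -0.175], 'cen': [0.6298, -0.1747], 'ang': -18.0774, 'sk': 1.9997, 'off': -0.914, 'len': 131.5927, 'wid': 57.2266, 'Yc': -0.2817, 'edge': [0.9, -1.6], 'area': 6575.6315, 'ztop': 0.0266, 'zsd': 0.0008, 'bias': 0.0004, 'rng': [233, 3, 309, 173]}
```

View pics/fin.png

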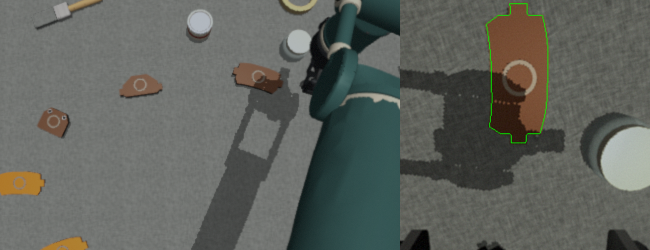

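All four worn pads lie flat on their new pads, and the tin and jar are where they were. The arm is clear of everything, so I'm handing in.

```bash
python3 -c "
from workcell import bot
print(bot.finish_job())"
```

```text
the job is handed in; nothing more can be done
None
```

I handed the job in at about 43 s: all four worn pads lie flat on their matching new pads, the same way round, about 0.5–1.5 mm and 0.5° from the spots I had measured for the new pads. The worn hex slipped from the gripper once and landed flat on the bench; I picked it up again and placed it.

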